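Find the full tea tin by its weight and hold it up

TASK

We are making tea: carry the caddy with the three tea tins by its grip bar, level, from beside the hob to the open worktop straight in front of the kettle, and let go of it there. Then take all three tins out of the caddy, keeping them upright because the lids only slip on, and feel their weights: two are nearly empty and one is full, and they look the same. Stand the two light ones on the stone worktop, clear of the caddy and off the hob, and finish with the full one still in the gripper, held up still and upright beside the caddy, at least 12 cm above the worktop; drop nothing, and leave the mug, honey jar and salt shaker where they are.

Things in the scene. Friction and masses are not known exactly. Their poses are not given: they have to be found in the camera images.
- caddy: Loose tin caddy, 0.3 kg, under 0.86 kg full and off balance: round wooden foot 206 mm across, 12 mm thick, a middle post with a grip bar on top, three wire rings with a tin in each, 66 mm from the post at 90, 210 and 330 degrees from its x axis. Origin: centre of the underside, z up the post. Starts on the worktop left of the hob, turned anyhow.
- caddy_grip (a point): Middle of the caddy's wooden grip bar, on the post's axis, 134 mm above the caddy's underside. The bar is 46 mm long along the caddy's x, 16 mm thick along its y (pinch it across that) and 20 mm tall; the lids of tins in the rings end 104 mm above the underside.
- tin_a: One of three closed tea tins that look the same: dark green, aluminium slip-on lid (stays on), 58 mm across, 92 mm high. Origin: centre of the underside, z up. One holds a full pack of tea (220 to 290 g in all), two are nearly empty (90 to 130 g); which is which is drawn anew. Each stands on the caddy's foot (12 mm up) in a wire ring 62 mm wide, wire 38 mm above the worktop; lift it straight out.
- tin_b: One of three closed tea tins that look the same: dark green, aluminium slip-on lid (stays on), 58 mm across, 92 mm high. Origin: centre of the underside, z up. One holds a full pack of tea (220 to 290 g in all), two are nearly empty (90 to 130 g); which is which is drawn anew. Each stands on the caddy's foot (12 mm up) in a wire ring 62 mm wide, wire 38 mm above the worktop; lift it straight out.
- tin_c: One of three closed tea tins that look the same: dark green, aluminium slip-on lid (stays on), 58 mm across, 92 mm high. Origin: centre of the underside, z up. One holds a full pack of tea (220 to 290 g in all), two are nearly empty (90 to 130 g); which is which is drawn anew. Each stands on the caddy's foot (12 mm up) in a wire ring 62 mm wide, wire 38 mm above the worktop; lift it straight out.
- kettle (a point): Centre of the round base of the silver-grey electric kettle with black handle (160 mm across, 230 mm high, fixed), on the worktop's level; its place along the worktop varies. The wall cupboard above it reaches out to x = 0.63, its underside 0.5 m above the worktop: keep the wrist clear. The point's x axis points to the robot's left (world +y), its y axis towards the robot (world -x).
- mug: Bystander, loose: green and white mug, 86 x 121 x 99 mm with its handle. Origin: centre of the underside.
- honey_jar: Bystander, loose: glass honey jar with grey lid, 66 x 72 x 102 mm. Origin: centre of the underside.
- salt_shaker: Bystander, loose: clear and white salt shaker, 43 mm diameter, 78 mm high. Origin: centre of the underside.
- hob_edge (a point): Point on the left edge of the black glass hob, which lies to the right of this point (y below it), its glass 6 mm above the worktop. Fixed. The worktop ends at x = 0.37 towards the robot.

How it is judged (in metres and radians):
On the way, in this order (a step that is already met when the one before it is completed fails the run):
1. The caddy, with its tins, is lifted clear of the worktop (30 mm or more) (height (world z) of caddy above 0.03 m and horizontal distance between each of tin_a, tin_b, tin_c and caddy below 0.1 m), for 0.2 s.
2. The caddy stands level on the worktop straight in front of the kettle (its post within 100 mm sideways of the kettle's middle), with all tins in it and the gripper off it (x of caddy in the frame of kettle between -0.1 and 0.1 m and world x of caddy between 0.38 and 0.64 m and height (world z) of caddy below 0.006 m and angle between caddy's own z axis and vertical below 0.06 rad and contact force between the fingers and caddy below 0.1 N and linear speed of caddy below 0.03 m/s and horizontal distance between each of tin_a, tin_b, tin_c and caddy below 0.1 m), for 0.2 s.
3. All three tins are out of the caddy at once, set down or in the hand (each tin's axis over 130 mm from the post) (horizontal distance between each of tin_a, tin_b, tin_c and caddy above 0.13 m), for 0.2 s.
At the end, for the whole second after the job is handed in: Tin with the full pack gripped, over 100 mm up, still, within 14 deg of upright, touching nothing else; light tins let go, upright on the worktop, left of the hob. Every tin over 130 mm from the caddy's post. Caddy level, untouched, within 100 mm sideways of the kettle's middle, 0.38-0.64 m ahead ((((horizontal distance between pack_full_c0 and tin_a below 0.02 m and height (world z) of tin_a above 0.1 m and contact force between the fingers and tin_a above 1 N and angle between tin_a's own z axis and vertical below 0.25 rad and linear speed of tin_a below 0.03 m/s and horizontal distance between tin_a and caddy above 0.13 m and contact force between tin_a and tin_b below 0.1 N and contact force between tin_a and tin_c below 0.1 N and contact force between tin_a and caddy below 0.1 N and contact force between tin_a and mug below 0.1 N and contact force between tin_a and honey_jar below 0.1 N and contact force between tin_a and salt_shaker below 0.1 N) and (height (world z) of each of tin_b, tin_c below 0.006 m and angle between each of tin_b, tin_c's own z axis and vertical below 0.06 rad and horizontal distance between each of tin_b, tin_c and caddy above 0.13 m and world y of each of tin_b, tin_c above -0.37 m and linear speed of each of tin_b, tin_c below 0.03 m/s and contact force between the fingers and tin_b below 0.1 N and contact force between the fingers and tin_c below 0.1 N)) or ((horizontal distance between pack_full_c0 and tin_b below 0.02 m and height (world z) of tin_b above 0.1 m and contact force between the fingers and tin_b above 1 N and angle between tin_b's own z axis and vertical below 0.25 rad and linear speed of tin_b below 0.03 m/s and horizontal distance between tin_b and caddy above 0.13 m and contact force between tin_b and tin_a below 0.1 N and contact force between tin_b and tin_c below 0.1 N and contact force between tin_b and caddy below 0.1 N and contact force between tin_b and mug below 0.1 N and contact force between tin_b and honey_jar below 0.1 N and contact force between tin_b and salt_shaker below 0.1 N) and (height (world z) of each of tin_a, tin_c below 0.006 m and angle between each of tin_a, tin_c's own z axis and vertical below 0.06 rad and horizontal distance between each of tin_a, tin_c and caddy above 0.13 m and world y of each of tin_a, tin_c above -0.37 m and linear speed of each of tin_a, tin_c below 0.03 m/s and contact force between the fingers and tin_a below 0.1 N and contact force between the fingers and tin_c below 0.1 N)) or ((horizontal distance between pack_full_c0 and tin_c below 0.02 m and height (world z) of tin_c above 0.1 m and contact force between the fingers and tin_c above 1 N and angle between tin_c's own z axis and vertical below 0.25 rad and linear speed of tin_c below 0.03 m/s and horizontal distance between tin_c and caddy above 0.13 m and contact force between tin_c and tin_a below 0.1 N and contact force between tin_c and tin_b below 0.1 N and contact force between tin_c and caddy below 0.1 N and contact force between tin_c and mug below 0.1 N and contact force between tin_c and honey_jar below 0.1 N and contact force between tin_c and salt_shaker below 0.1 N) and (height (world z) of each of tin_a, tin_b below 0.006 m and angle between each of tin_a, tin_b's own z axis and vertical below 0.06 rad and horizontal distance between each of tin_a, tin_b and caddy above 0.13 m and world y of each of tin_a, tin_b above -0.37 m and linear speed of each of tin_a, tin_b below 0.03 m/s and contact force between the fingers and tin_a below 0.1 N and contact force between the fingers and tin_b below 0.1 N))) and x of caddy in the frame of kettle between -0.1 and 0.1 m and world x of caddy between 0.38 and 0.64 m and height (world z) of caddy below 0.006 m and angle between caddy's own z axis and vertical below 0.06 rad and contact force between the fingers and caddy below 0.1 N); the arm keeps its last pose, push and grip.
It fails at once if A tin is tipped more than 20 degrees (angle between any of tin_a, tin_b, tin_c's own z axis and vertical above 0.35 rad).
It fails at once if The caddy is tipped more than 17 degrees (angle between caddy's own z axis and vertical above 0.3 rad).
It fails at once if A tin or the caddy is dropped: it moves faster than 0.7 m/s with no finger on it ((linear speed of tin_a above 0.7 m/s and contact force between the fingers and tin_a below 0.05 N and horizontal distance between tin_a and caddy above 0.11 m) or (linear speed of tin_b above 0.7 m/s and contact force between the fingers and tin_b below 0.05 N and horizontal distance between tin_b and caddy above 0.11 m) or (linear speed of tin_c above 0.7 m/s and contact force between the fingers and tin_c below 0.05 N and horizontal distance between tin_c and caddy above 0.11 m) or (linear speed of caddy above 0.7 m/s and contact force between the fingers and caddy below 0.05 N)).
It fails at once if The mug, the honey jar or the salt shaker is pushed more than 30 mm from its place (distance of any of mug, honey_jar, salt_shaker from where it was at the start of the episode above 0.03 m).
It also fails if it takes over 72 s, if anything falls off the work surface, if the arm or the gripper's body presses on something with over 40 N, if the wrist force passes 120 N, or if a joint passes its speed limit or range.

ROBOT

A 6-joint arm with a two-finger parallel gripper is mounted at the origin on a cart in front of the work surface, level with it; the furniture and walls round the work are solid. World frame = base frame: x ahead of the robot, y to its left, z up, the work surface at z = 0. Lengths are in mm, angles in rad, forces in N, time in s.
With the tool pointing down it reaches from about 275 to 750 mm from the base axis. Payload 10.2 kg.
Tool frame: the origin (TCP) lies at the very end of the fingers, on their centre line; the grasp point (between the pads) lies 19 mm behind it; z points along the fingers, y is the line along which they close (so a half turn about z gives the same grasp; the last joint's range is limited). The gripper opens to 85 mm and grips with 20 to 120 N. Pads are 22 mm wide; open, the fingers measure 114 mm over their backs; the gripper's body (76 mm by 85 mm) begins 54 mm behind the grasp point. The pads swing forward as they close: fully open they stand 13 mm farther back than shut.
Start: joints at [0.967, 0.313, 1.498, -0, 1.331, -0.223], TCP at [195.136, 487.394, 205.594] pointing down, gripper open.
Joint ranges: [-2.94, 2.94], [-0.97, 2.17], [0.19, 2.56], [-1.23, 4.37], [0.02, 3.11], [-2.88, 2.88]. Speed limits (rad/s): [2.39, 2.39, 3.01, 3.14, 3.14, 3.14].

INTERFACE

Orientations are given as a unit quaternion [w, x, y, z].
In Python, from rig import ctrl, vision gives the robot as it stands. The module is installed in compiled form; this text tells all that it offers.
- The arm moves only by the tool play_rows, never from a script. Its arguments are lists of equal length, an entry for each row: "translation": the shift along the tool's x, y, z in m, a list of three; "rotation": the turn, a rotation vector about the tool's x, y, z in rad, a list of three; "gripper": the gripper's target within -1 to 1 (shut at 1, half-way at 0, fully open at -1). A call has 1 to 10 rows; each row is the pose to reach, as a shift and turn from the pose commanded when the call began, along the tool's axes at that moment; what a row does not reach only later rows make up. A row lasts 1/8 s, in which the tool goes at most 62.5 mm and 10.7 degrees, less where a joint would pass 70% of its speed; a pose out of reach is approached as far as the arm can. A call with a gripper value outside its range is refused whole. The fingers move at their own pace and stop on an object; "force" is the grip in N (left out, the last holds). Time passes only in rows, so rows that repeat a pose let the fingers close. It gives the time, the measured TCP pose, the force, the opening and the grip force at its end, in the units of the state.
- ctrl.sense(): the state, without advancing time (a new reading comes with each control period).
- vision.capture(name): name is "scene" or "top" or "wrist"; returns a dict with "pixels" (400x640x3 uint8, red, green, blue), "vfov" (degrees; the focal length in pixels is half the picture's height over the tangent of half this angle, whatever the lens; pixels are square), "cx", "cy" (the principal point, pixels), "k1" (the pictures are not rectified: a ray, as slopes to the right and down, at radius r is drawn at 1 + k1 r^2 times it, then the intrinsics apply), "rvec" (rotation vector, rad) and "tvec" (3), from world to camera coordinates, as OpenCV has them; the wrist camera has in their place "mount" (4x4, takes a point from camera to tool coordinates, whose origin is the TCP and whose axes are the flange's). Camera axes: x right, y down, z forward; pixel columns grow to the right and rows downward; lengths in mm; the calibration is good to about 2 mm. A picture is of the moment at which its call begins: read the wrist's pose just before it. There is no depth.
- ctrl.finish_job(): hands the job in; it is judged then, once.
The state is a dict: "time_s": time; "joints": joint angles; "dq": joint speeds; "tau": joint torques, N m; "eef_pos": TCP position; "ee_rot": TCP orientation; "force": force on the tool from outside, world axes, zero at the start; "wrist_torque": the same for the moment, N m; "grip_width": opening from 0.0 (shut) to 1.0 (fully open); "grip_force": force on a finger pad.
Only numpy, scipy, OpenCV 4.12 (cv2) and the standard library are available. Lean on these libraries where they do the work, as an engineer would, in place of code of your own. Each camera call takes 0.05 s, during which the arm holds its last target. There are 200 camera calls.

## Working session

There is one attempt and no reset: what is moved stays moved. The work goes in short steps, Python scripts to look and compute and a tool call to move; the robot and the scene stay as the last step left them, time stands still between calls to the robot, and variables do not carry over. Pictures are saved under pics/ and viewed, at most 10 in all, crops included, and the job is handed in when it is done.

Besides the shell and the picture viewer there is one more tool, called after "Request:" by a JSON object that holds its "name" and its "arguments". play_rows: Moves the arm, as the interface text tells. Its arguments: {"type":"object","properties":{"translation":{"type":"array"},"rotation":{"type":"array"},"gripper":{"type":"array"},"force":{"type":"number"}},"required":["translation","rotation","gripper"]}

```bash
mkdir -p pics; cat > h.py <<'E'
import numpy as np, cv2
from scipy.spatial.transform import Rotation as R
from rig import ctrl, vision
def K(c):
    f=200/np.tan(np.radians(c['vfov'])/2); return np.array([[f,0,c['cx']],[0,f,c['cy']],[0,0,1]]),np.array([c['k1'],0,0,0.])
def pose(c,s=None):  # cam->world R, origin
    if 'rvec' in c and c['rvec'] is not None:
        Rm=cv2.Rodrigues(np.array(c['rvec'],float))[0]; return Rm.T,-Rm.T@np.array(c['tvec'],float).ravel()
    M=np.array(c['mount']); q=s['ee_rot']; Rt=R.from_quat([q[1],q[2],q[3],q[0]]).as_matrix()
    return Rt@M[:3,:3],Rt@M[:3,3]+np.array(s['eef_pos'])
def hit(c,uv,z,s=None):
    k,d=K(c); p=cv2.undistortPoints(np.array(uv,float).reshape(-1,1,2),k,d).reshape(-1,2)
    Rm,o=pose(c,s); r=np.c_[p,np.ones(len(p))]@Rm.T
    return o+r*((z-o[2])/r[:,2])[:,None]
def proj(c,P,s=None):
    Rm,o=pose(c,s); k,d=K(c); rv=cv2.Rodrigues(Rm.T)[0]
    return cv2.projectPoints(np.array(P,float).reshape(-1,3),rv,-Rm.T@o,k,d)[0].reshape(-1,2)
def snap(n,f):
    s=ctrl.sense(); c=vision.capture(n); cv2.imwrite('pics/'+f+'.png',c['pixels'][:,:,::-1]); 
    import pickle; pickle.dump((c,s),open('pics/'+f+'.pkl','wb')); return c,s
def load(f):
    import pickle; return pickle.load(open('pics/'+f+'.pkl','rb'))
E
python3 - <<'E'
from h import *
for n in('scene','top','wrist'):
    c,s=snap(n,n+'0'); print(n,c['vfov'],pose(c,s)[1].round(0),pose(c,s)[0][:,2].round(2))
print(s)
E
```

```text
scene 56.34551176904492 [ 160. -822.  583.] [ 0.42  0.78 -0.45]
top 47.792376840854715 [ 352.   47. 1367.] [ 0.2  -0.02 -0.98]
wrist 59.11791323127539 [127. 513. 374.] [ 0.26 -0.11 -0.96]
{'time_s': 0.1, 'joints': array([ 9.66594451e-01,  3.13367178e-01,  1.49833290e+00,  1.12477169e-05,
        1.33098644e+00, -2.23415399e-01]), 'dq': array([-1.09047641e-03, -1.90150868e-03,  1.78118022e-04,  6.75170696e-04,
        7.35882994e-06,  2.39499976e-04]), 'tau': array([ 4.13332164e-03, -4.12897003e+01, -2.60138226e+01, -1.10071285e-04,
        3.08622875e-03,  7.73341822e-05]), 'eef_pos': array([194.99077185, 487.18395325, 205.11668373]), 'ee_rot': array([-2.24923237e-04,  1.89246329e-01,  9.81929492e-01, -4.98574794e-04]), 'force': array([ 0.3187884 , -0.18872198, -0.74036868]), 'wrist_torque': array([-0.00105358, -0.02095161,  0.06159092]), 'grip_force': 0.0, 'grip_width': 0.9983371188520416}
```

View pics/top0.png

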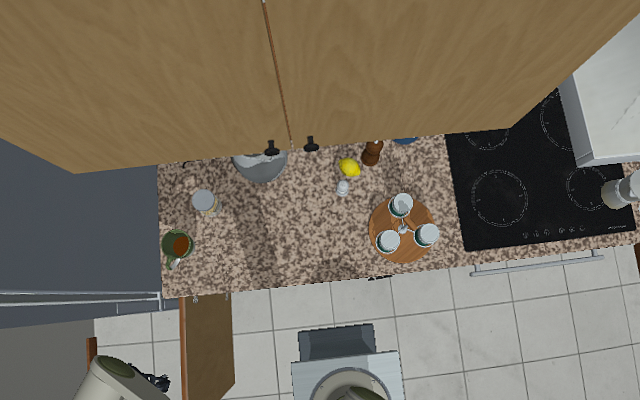

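View pics/scene0.png

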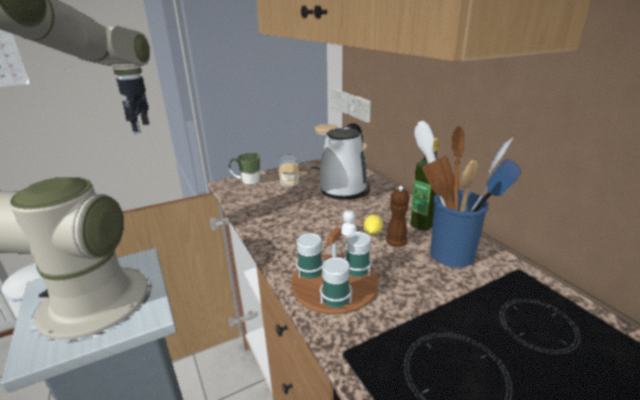

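The top view shows the lids at about (401,206), (388,242) and (426,236), the salt shaker at (343,188), the honey jar at (203,201), the mug at (177,245), and the half-hidden kettle at about (262,165). The scene view shows the kettle base at about (344,188) and the brown grip bar at (333,237).

```bash
python3 - <<'E'
from h import *
c,s=load('top0'); im=c['pixels']; hsv=cv2.cvtColor(im,cv2.COLOR_RGB2HSV)
m=((hsv[...,1]<45)&(hsv[...,2]>150)).astype(np.uint8)
m[:,:365]=0;m[:,445:]=0;m[:190]=0;m[260:]=0
m=cv2.morphologyEx(m,cv2.MORPH_OPEN,np.ones((3,3)))
n,l,st,ce=cv2.connectedComponentsWithStats(m)
L=[]
for i in range(1,n):
    if st[i,4]>80:
        p=hit(c,[ce[i]],104)[0]; L.append(p); print(st[i],ce[i],p.round(1))
L=np.array(L)
if len(L)==3: 
    o=L.mean(0); print('c',o,[ (np.linalg.norm(d[:2]).round(1),np.degrees(np.arctan2(d[1],d[0])).round(1)) for d in L-o])
    print('proj grip',proj(c,[o[0],o[1],134+10]))
print('salt',hit(c,[[343,188]],50),'honey',hit(c,[[203,201]],102),'mug',hit(c,[[177,245]],99))
print('hob',hit(c,[[463,250],[447,134]],6))
print('kettle top-view front',hit(c,[[262,183]],0))
cs,_=load('scene0'); print('kettle base',hit(cs,[[320,189],[368,187],[344,199]],5), 'scenelids',hit(cs,[[309,240],[358,239],[336,266]],104))
a=cv2.resize(im[180:270,355:455,::-1],None,fx=4,fy=4,interpolation=3); b=cv2.resize(cs['pixels'][220:310,285:385,::-1],None,fx=4,fy=4,interpolation=3)
cv2.imwrite('pics/crop.png',np.hstack([a,b]))
E
```

```text
[394 193  19  17 248] [403.13709677 201.11693548] [ 571.5 -213.3  104. ]
[420 224  20  19 311] [429.50803859 233.02250804] [ 472.3 -274.6  104. ]
[381 230  19  20 314] [390.06050955 239.61146497] [ 466.5 -160.7  104. ]
c [ 503.40317148 -216.19502202  104.        ] [(np.float64(68.1), np.float64(2.4)), (np.float64(66.2), np.float64(-118.1)), (np.float64(66.7), np.float64(123.6))]
proj grip [[410.33942904 222.41112562]]
salt [[640.26169192 -50.87150163  50.        ]] honey [[635.06784156 357.32369063 102.        ]] mug [[516.68816811 440.11001828  99.        ]]
hob [[ 418.59513385 -393.85468688    6.        ]
 [ 789.37171106 -406.70788743    6.        ]]
kettle top-view front [[694.78419166 194.37764884   0.        ]]
kettle base [[708.92847777 243.45912049   5.        ]
 [865.15189473 170.58594799   5.        ]
 [742.47918585 133.86197734   5.        ]] scenelids [[ 466.5914169  -165.38271559  104.        ]
 [ 566.62136645 -218.41448853  104.        ]
 [ 472.04967308 -280.39996742  104.        ]]
```

View pics/crop.png

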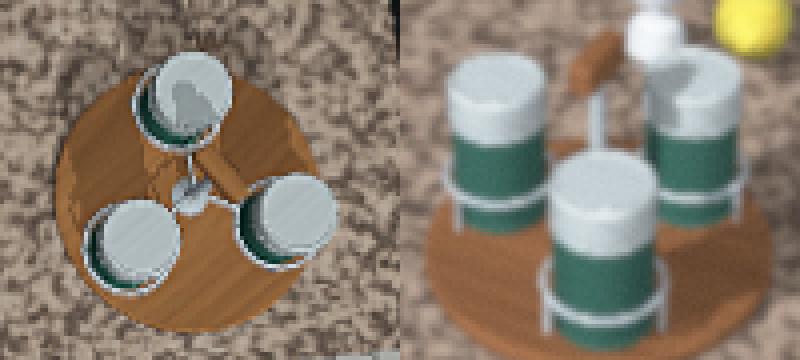

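The crop shows the bar running toward +x+y. Of the three angles allowed by the tins, 32.6° fits, so the jaws must close along -57.4°. I'll move above the caddy.

Request:
{"name": "play_rows", "arguments": {"translation": [[-0.055, -0.054, -0.005], [-0.11, -0.108, -0.01], [-0.165, -0.162, -0.015], [-0.22, -0.216, -0.02], [-0.275, -0.27, -0.025], [-0.33, -0.324, -0.03], [-0.385, -0.378, -0.035], [-0.44, -0.432, -0.04], [-0.495, -0.486, -0.045], [-0.547, -0.538, -0.05]], "rotation": [[0, 0, 0.18], [0, 0, 0.36], [0, 0, 0.54], [0, 0, 0.72], [0, 0, 0.9], [0, 0, 1.08], [0, 0, 1.26], [0, 0, 1.44], [0, 0, 1.62], [0, 0, 1.8]], "gripper": [-1, -1, -1, -1, -1, -1, -1, -1, -1, -1], "force": 60}}

```text
time_s: 1.4
eef_pos: [446.1, -85.9, 246.2]
ee_rot: [-0.0, 0.888, 0.459, 0.0]
force: [1.0, 1.1, -0.0]
grip_width: 1.0
grip_force: 0.0
```

```bash
cat >> h.py <<'E'
def go(x,y,z,yaw,s=None):
    """print tool-frame shift/turn to world TCP (mm), tool y axis at yaw deg, pointing down"""
    s=s or ctrl.sense(); q=s['ee_rot']; Rt=R.from_quat([q[1],q[2],q[3],q[0]]).as_matrix()
    a=np.radians(yaw); Y=np.array([np.cos(a),np.sin(a),0]); Z=np.array([0,0,-1.]); G=np.c_[np.cross(Y,Z),Y,Z]
    print('t=%.2f'%s['time_s'],'shift',(Rt.T@(np.array([x,y,z])-s['eef_pos'])/1000).round(4),'rot',R.from_matrix(Rt.T@G).as_rotvec().round(4),
     'at',s['eef_pos'].round(1),'yaw',np.degrees(np.arctan2(Rt[1,1],Rt[0,1])).round(1),'j',np.round(s['joints'],2),'F',s['force'].round(2),'grip',round(s['grip_width'],3),round(s['grip_force'],1))
E
python3 - <<'E'
from h import *
go(503,-216,260,-57.4)
a=load('top0')[0]['pixels'][130:210,190:330]; b=load('scene0')[0]['pixels'][100:210,290:390]
cv2.imwrite('pics/k.png',np.hstack([cv2.resize(a,(700,400),interpolation=3)[:,:400],cv2.resize(b,(400,400),interpolation=3)])[:,:,::-1])
E
```

```text
t=1.40 shift [-0.0733  0.1217 -0.0138] rot [ 1.000e-04 -2.000e-04  3.853e-01] at [446.1 -85.9 246.2] yaw -35.3 j [-0.45  0.13  1.63  0.    1.39  0.17] F [ 1.    1.1  -0.03] grip 1.0 0.0
```

View pics/k.png

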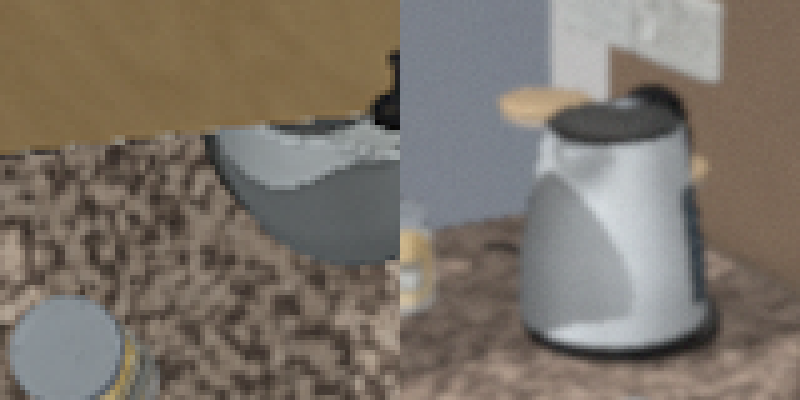

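The kettle base shows in the scene crop from 320 to 369 px at row ~189. In the top view its left and front rim arc runs from (231,158) through (238,170) and (248,179) to (259,182.5). I'll fit a circle to it.

```bash
python3 - <<'E'
from h import *
from scipy.optimize import least_squares
c,_=load('top0'); P=hit(c,[[231,158],[238,170],[248,179],[259,182.6]],8)[:,:2]; print(P.round())
for fixed in(1,0):
    r=least_squares(lambda p:np.linalg.norm(P-p[:2],axis=1)-(80 if fixed else p[2]),[770,190,80]); print(r.x.round(),r.cost)
cs,_=load('scene0'); Rm,o=pose(cs); E=hit(cs,[[320,189],[369.5,187]],0)[:,:2]-o[:2]; an=np.arctan2(E[:,1],E[:,0]); m=an.mean()
print([ (d,(o[:2]+d*np.array([np.cos(m),np.sin(m)])).round()) for d in (1133,80/np.sin(abs(an[1]-an[0])/2),1200)])
E
```

```text
[[784. 284.]
 [743. 265.]
 [710. 236.]
 [695. 203.]]
[779. 199.  80.] 35.927126995673945
[811. 164. 123.] 1.0626810611629902
[(1133, array([751., 145.])), (np.float64(1094.080940653127), array([731., 112.])), (1200, array([786., 202.]))]
```

Request:
{"name": "play_rows", "arguments": {"translation": [[-0.025, 0.04, -0.005], [-0.049, 0.081, -0.009], [-0.0733, 0.1217, -0.0138], [-0.0733, 0.1217, -0.0138]], "rotation": [[0, 0, 0.14], [0, 0, 0.27], [0, 0, 0.385], [0, 0, 0.385]], "gripper": [-1, -1, -1, -1]}}

```text
time_s: 1.9
eef_pos: [503.8, -215.8, 258.9]
ee_rot: [-0.0, 0.959, 0.282, -0.0]
force: [-0.8, 1.3, -0.4]
grip_width: 1.001
grip_force: 0.0
```

```bash
python3 - <<'E'
from h import *
c,s=snap('wrist','w1'); go(503,-216,117,-57.4,s)
print(proj(c,[[503,-216,144],[503+23*.84,-216+23*.54,144],[503-23*.84,-216-23*.54,144]],s))
E
```

```text
t=1.90 shift [-6.000e-04 -1.000e-04  1.419e-01] rot [-0.001   0.0006  0.0033] at [ 503.8 -215.8  258.9] yaw -57.2 j [-0.62  0.33  1.33 -0.    1.48  0.38] F [-0.84  1.27 -0.37] grip 1.001 0.0
[[323.28253376 183.24104157]
 [323.28834317 155.76549986]
 [323.27675729 209.49539814]]
```

View pics/w1.png

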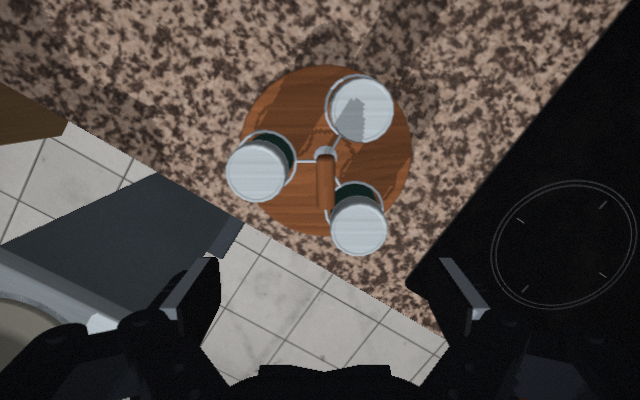

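The wrist view shows the bar at (325,152)–(326,210). The predicted position was (323,155)–(323,209), so it is within 2 mm. I'll descend and grip.

Request:
{"name": "play_rows", "arguments": {"translation": [[0, 0.001, 0.05], [0, 0.001, 0.1], [0, 0.001, 0.13], [0, 0.001, 0.143], [0, 0.001, 0.143], [0, 0.001, 0.143], [0, 0.001, 0.143], [0, 0.001, 0.143], [0, 0.001, 0.143], [0, 0.001, 0.143]], "rotation": [[0, 0, 0], [0, 0, 0], [0, 0, 0], [0, 0, 0], [0, 0, 0], [0, 0, 0], [0, 0, 0], [0, 0, 0], [0, 0, 0], [0, 0, 0]], "gripper": [-1, -1, -1, -1, 1, 1, 1, 1, 1, 1], "force": 120}}

```text
time_s: 3.2
eef_pos: [504.8, -215.1, 118.3]
ee_rot: [0.001, 0.959, 0.284, 0.001]
force: [0.4, -0.9, 6.5]
grip_width: -0.004
grip_force: 3.5
```

Request:
{"name": "play_rows", "arguments": {"translation": [[0, 0, -0.005], [0, 0, -0.015], [0, 0, -0.03], [0, 0, -0.05], [0, 0, -0.07], [0, 0, -0.07], [0, 0, -0.07]], "rotation": [[0, 0, 0], [0, 0, 0], [0, 0, 0], [0, 0, 0], [0, 0, 0], [0, 0, 0], [0, 0, 0]], "gripper": [1, 1, 1, 1, 1, 1, 1]}}

```text
time_s: 4.08
eef_pos: [503.8, -214.2, 186.4]
ee_rot: [-0.0, 0.959, 0.284, -0.0]
force: [0.1, -0.2, -0.2]
grip_width: -0.004
grip_force: 0.0
```

```bash
python3 - <<'E'
from h import *
go(480,180,190,-57.4)
c,s=snap('scene','s1'); print(s['wrist_torque'])
a=c['pixels'][80:330,200:500]; cv2.imwrite('pics/s1c.png',cv2.resize(a,None,fx=2,fy=2)[:,:,::-1])
E
```

```text
t=4.08 shift [ 0.1947 -0.3436 -0.0033] rot [-0.0008  0.0003  0.0069] at [ 503.8 -214.2  186.4] yaw -57.0 j [-0.62  0.38  1.46  0.    1.31  0.38] F [ 0.08 -0.18 -0.23] grip -0.004 0.0
[-0.00060296 -0.05930907 -0.0041158 ]
```

View pics/s1c.png

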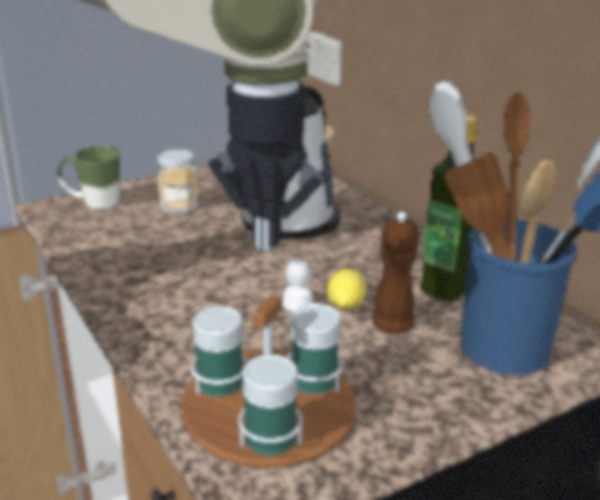

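The scene shows the gripper empty above the caddy, shut at (331,202), with the bar still at about (333,236). I'll check projections to see why the grip missed.

```bash
python3 - <<'E'
from h import *
c,s=load('s1'); print('tcp',proj(c,[s['eef_pos']]),'bar ends',proj(c,[[503,-216,134],[522,-204,134],[484,-228,134],[503,-216,0]]))
print('lids',proj(c,[[571,-213,104],[472,-274,104],[466,-161,104]]))
ct,_=load('top0'); print('top bar',proj(ct,[[503,-216,144],[522,-204,144],[484,-228,144]]))
w,sw=load('w1'); print(proj(w,[[571,-213,104],[472,-274,104],[466,-161,104]],sw))
# triangulate the bar centre from scene and wrist/top
def ray(c,uv,s=None):
    A=hit(c,[uv],0,s)[0];B=hit(c,[uv],200,s)[0];d=B-A;return A,d/np.linalg.norm(d)
def tri(rs):
    M=sum(np.eye(3)-np.outer(d,d) for _,d in rs); b=sum((np.eye(3)-np.outer(d,d))@a for a,d in rs); return np.linalg.solve(M,b)
print(tri([ray(c,(333.3,236)),ray(w,(325.5,181),sw)]),tri([ray(c,(333.3,236)),ray(ct,(410.5,222.5))]),
 'lid far',tri([ray(w,(360,107),sw),ray(c,(358,238))]),'left',tri([ray(w,(257,171),sw),ray(c,(309,239))]),'near',tri([ray(w,(358,229),sw),ray(c,(335,265))]))
E
```

```text
tcp [[333.22202543 213.96132637]] bar ends [[333.48528825 235.06745715]
 [338.1698972  230.25338025]
 [328.5982038  240.08907271]
 [333.8330788  282.76653859]]
lids [[358.30952925 237.36104611]
 [334.44363213 264.36289965]
 [307.93103923 239.15915293]]
top bar [[410.29112679 222.5636617 ]
 [404.98741327 216.24480715]
 [415.61325944 228.90993455]]
[[361.97370536 107.90223897]
 [355.9290596  229.74521914]
 [252.785723   173.98713305]]
[ 502.5168953  -217.65243888  132.5350984 ] [ 502.97853201 -218.26672805  133.27607278] lid far [ 570.93544233 -211.47854009  101.37525203] left [ 469.46385182 -162.19509513  103.60153301] near [ 473.04385281 -275.39176625  102.82764444]
```

The bar triangulates to (503,-218,133), as expected. In the scene, though, the fingertips appear about 10 px (≈27 mm) above the projected TCP. I'll look closer.

```bash
python3 - <<'E'
from h import *
c,s=load('s1'); a=c['pixels'][140:250,280:390].copy(); a=cv2.resize(a,None,fx=5,fy=5,interpolation=3)[:,:400]
p=(proj(c,[s['eef_pos'],s['eef_pos']+[0,0,26]])-[280,140])*5
for q in p: cv2.circle(a,tuple(int(v) for v in q),4,(255,0,0),1)
w,sw=snap('wrist','w2'); b=w['pixels'].copy()
q=proj(w,[sw['eef_pos'],sw['eef_pos']+[0,0,26]],sw); print(q)
for v in q: cv2.circle(b,tuple(int(t) for t in v),4,(255,0,0),1)
b=b[125:400,220:420]; b=cv2.resize(b,(400,550))
cv2.imwrite('pics/z.png',np.hstack([a,b])[:,:,::-1])
E
```

```text
[[323.10654086 237.11497549]
 [322.88559396 260.15417255]]
```

View pics/z.png

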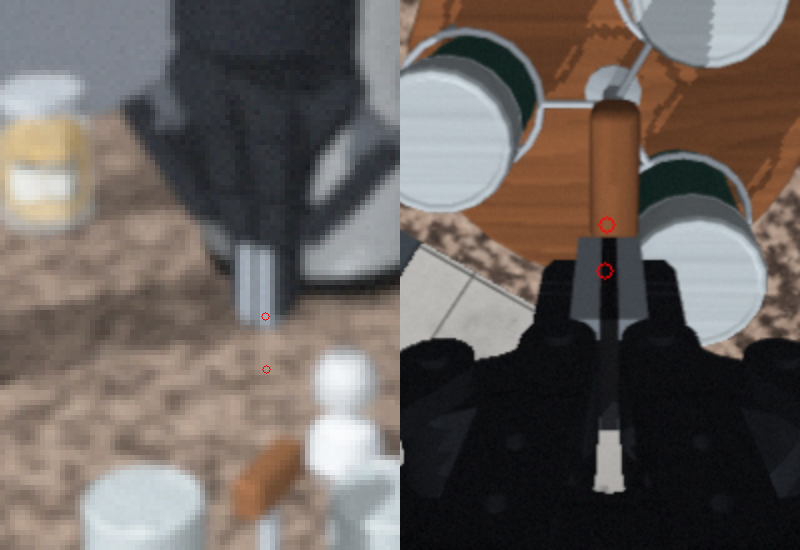

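The pads really end about 24 mm above the reported TCP: the scene shows about 22 mm, and contact with the bar top came at TCP 118. I'll go down to TCP ≈ 92 to hold the bar at mid-pad.

Request:
{"name": "play_rows", "arguments": {"translation": [[-0.002, 0.002, 0], [-0.002, 0.002, 0], [-0.002, 0.002, 0], [-0.002, 0.002, 0.02], [-0.002, 0.002, 0.05], [-0.002, 0.002, 0.075], [-0.002, 0.002, 0.092], [-0.002, 0.002, 0.094]], "rotation": [[0, 0, 0], [0, 0, 0], [0, 0, 0], [0, 0, 0], [0, 0, 0], [0, 0, 0], [0, 0, 0], [0, 0, 0]], "gripper": [-1, -1, -1, -1, -1, -1, -1, -1]}}

```text
time_s: 5.18
eef_pos: [503.0, -216.8, 92.0]
ee_rot: [-0.001, 0.959, 0.284, -0.001]
force: [0.3, 0.6, -0.2]
grip_width: 0.999
grip_force: 0.0
```

Request:
{"name": "play_rows", "arguments": {"translation": [[0, 0, 0], [0, 0, 0], [0, 0, 0], [0, 0, 0], [0, 0, 0], [0, 0, 0]], "rotation": [[0, 0, 0], [0, 0, 0], [0, 0, 0], [0, 0, 0], [0, 0, 0], [0, 0, 0]], "gripper": [1, 1, 1, 1, 1, 1], "force": 120}}

```text
time_s: 5.92
eef_pos: [503.3, -217.0, 93.3]
ee_rot: [-0.0, 0.959, 0.284, -0.0]
force: [-4.2, 1.9, 5.5]
grip_width: 0.162
grip_force: 117.7
```

Request:
{"name": "play_rows", "arguments": {"translation": [[0, 0, -0.005], [0, 0, -0.015], [0, 0, -0.03], [0, 0, -0.05], [0, 0, -0.07], [0, 0, -0.08], [0, 0, -0.08], [0, 0, -0.08]], "rotation": [[0, 0, 0], [0, 0, 0], [0, 0, 0], [0, 0, 0], [0, 0, 0], [0, 0, 0], [0, 0, 0], [0, 0, 0]], "gripper": [1, 1, 1, 1, 1, 1, 1, 1]}}

```text
time_s: 6.92
eef_pos: [503.1, -216.9, 172.1]
ee_rot: [-0.001, 0.959, 0.284, -0.0]
force: [0.6, -0.5, -8.0]
grip_width: 0.16
grip_force: 117.4
```

```bash
python3 - <<'E'
from h import *
go(480,180,173,-57.4); print(ctrl.sense()['wrist_torque'])
c,s=snap('scene','s2')
w,sw=snap('wrist','w3')
cv2.imwrite('pics/s2c.png',np.hstack([cv2.resize(c['pixels'][130:330,250:410],(400,500)),cv2.resize(w['pixels'],(400,250)).repeat(2,0)])[:,:,::-1])
E
```

```text
t=6.92 shift [ 0.1968 -0.3455 -0.0005] rot [-0.0015  0.0006  0.0068] at [ 503.1 -216.9  172.1] yaw -57.0 j [-0.62  0.39  1.48 -0.    1.27  0.37] F [ 0.61 -0.5  -7.98] grip 0.16 117.4
[-0.03293455  0.08864033 -0.03526866]
```

View pics/s2c.png

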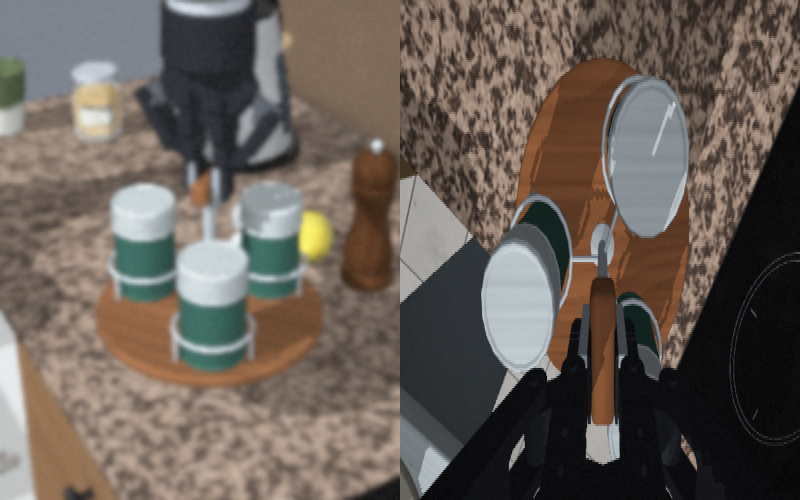

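The caddy is lifted level, with the bar between the pads, the tins in their rings and a load of 8.0 N. I'll carry it to (490, 185), since the kettle is at y ≈ 188.

Request:
{"name": "play_rows", "arguments": {"translation": [[0.003, -0.005, 0], [0.01, -0.017, 0], [0.023, -0.038, 0], [0.04, -0.066, 0], [0.06, -0.099, 0], [0.081, -0.134, 0], [0.102, -0.169, 0], [0.123, -0.203, 0], [0.144, -0.238, 0], [0.164, -0.271, 0]], "rotation": [[0, 0, 0], [0, 0, 0], [0, 0, 0], [0, 0, 0], [0, 0, 0], [0, 0, 0], [0, 0, 0], [0, 0, 0], [0, 0, 0], [0, 0, 0]], "gripper": [1, 1, 1, 1, 1, 1, 1, 1, 1, 1]}}

```text
time_s: 8.28
eef_pos: [492.7, 101.6, 173.0]
ee_rot: [-0.0, 0.959, 0.284, 0.0]
force: [1.4, -0.8, -7.6]
grip_width: 0.164
grip_force: 117.7
```

Request:
{"name": "play_rows", "arguments": {"translation": [[0.018, -0.03, 0], [0.031, -0.052, 0], [0.039, -0.066, 0], [0.043, -0.072, 0], [0.044, -0.073, 0], [0.044, -0.073, 0.01], [0.044, -0.073, 0.03], [0.044, -0.073, 0.05], [0.044, -0.073, 0.065], [0.044, -0.073, 0.07]], "rotation": [[0, 0, 0], [0, 0, 0], [0, 0, 0], [0, 0, 0], [0, 0, 0], [0, 0, 0], [0, 0, 0], [0, 0, 0], [0, 0, 0], [0, 0, 0]], "gripper": [1, 1, 1, 1, 1, 1, 1, 1, 1, 1]}}

```text
time_s: 9.52
eef_pos: [490.2, 184.3, 101.9]
ee_rot: [-0.0, 0.959, 0.284, -0.001]
force: [0.0, 0.4, -7.2]
grip_width: 0.162
grip_force: 117.6
```

```bash
python3 - <<'E'
from h import *
go(490,185,93,-57.0)
E
```

```text
t=9.53 shift [ 0.0003 -0.0007  0.0089] rot [-0.0007  0.0016 -0.0006] at [490.2 184.3 101.9] yaw -57.0 j [ 0.14  0.42  1.64 -0.    1.09  1.13] F [ 0.02  0.37 -7.19] grip 0.162 117.6
```

Request:
{"name": "play_rows", "arguments": {"translation": [[0, 0, 0.004], [0, 0, 0.007], [0, 0, 0.009], [0, 0, 0.01], [0, 0, 0.01]], "rotation": [[0, 0, 0], [0, 0, 0], [0, 0, 0], [0, 0, 0], [0, 0, 0]], "gripper": [1, 1, 1, 1, 1]}}

```text
time_s: 10.15
eef_pos: [490.5, 184.8, 93.5]
ee_rot: [-0.0, 0.959, 0.284, 0.0]
force: [-4.6, 1.2, 0.8]
grip_width: 0.161
grip_force: 118.6
```

Request:
{"name": "play_rows", "arguments": {"translation": [[0, 0, 0], [0, 0, 0], [0, 0, 0], [0, 0, 0], [0, 0, -0.03], [0, 0, -0.08], [0, 0, -0.12], [0, 0, -0.15], [0, 0, -0.15], [0, 0, -0.15]], "rotation": [[0, 0, 0], [0, 0, 0], [0, 0, 0], [0, 0, 0], [0, 0, 0], [0, 0, 0], [0, 0, 0], [0, 0, 0], [0, 0, 0], [0, 0, 0]], "gripper": [-1, -1, -1, -1, -1, -1, -1, -1, -1, -1]}}

```text
time_s: 11.4
eef_pos: [490.2, 184.6, 241.9]
ee_rot: [-0.0, 0.959, 0.284, -0.001]
force: [-0.5, 0.3, -0.3]
grip_width: 1.003
grip_force: 0.0
```

```bash
cat > lids.py <<'E'
from h import *
def lids(c,s,roi):
    hsv=cv2.cvtColor(c['pixels'],cv2.COLOR_RGB2HSV); m=((hsv[...,1]<45)&(hsv[...,2]>150)).astype(np.uint8)
    k=np.zeros_like(m); x0,y0,x1,y1=roi; k[y0:y1,x0:x1]=1; m=cv2.morphologyEx(m*k,cv2.MORPH_OPEN,np.ones((5,5)))
    for q in cv2.findContours(m,0,2)[0]:
        if cv2.contourArea(q)>900:
            q=cv2.convexHull(q); e=cv2.fitEllipse(q); p=hit(c,[e[0]],104,s)[0]; print(np.round(e[0],0),np.round(e[1]),p.round(1))
E
python3 - <<'E'
from lids import *
c,s=snap('wrist','w4'); lids(c,s,(180,40,440,270)); go(490,185,240,-57,s)
print(proj(c,[[490,185,144]],s))
cv2.imwrite('pics/w4s.png',c['pixels'][:,:,::-1])
E
```

```text
[359. 236.] [52. 58.] [459.8 125.6 104. ]
[198. 203.] [26. 72.] [406.6 266.1 104. ]
[363. 110.] [64. 65.] [556.4 187.6 104. ]
t=11.40 shift [ 0.0001 -0.0005  0.0019] rot [-0.0007  0.0015 -0.0002] at [490.2 184.6 241.9] yaw -57.0 j [0.14 0.29 1.44 0.   1.42 1.13] F [-0.53  0.34 -0.34] grip 1.003 0.0
[[322.89481394 187.56505317]]
```

View pics/w4s.png

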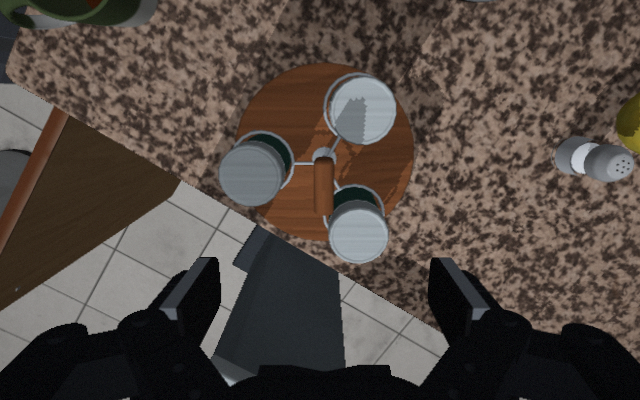

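The wrist view shows the caddy standing with lids at (363,108), (253,173) and (359,234). This matches a post at (490,185) and tins at 2.6°, 122.6° and -117.4°. I'll take the right tin first, closing the jaws tangentially.

```bash
python3 - <<'E'
from h import *
go(459.7,126,150,-27.4)
E
```

```text
t=11.45 shift [-0.0572  0.0326  0.0917] rot [-0.0014  0.0017 -0.5168] at [490.1 184.6 241.7] yaw -57.0 j [ 0.14  0.29  1.44 -0.    1.42  1.13] F [ 0.03  0.2  -0.22] grip 1.0 0.0
```

Request:
{"name": "play_rows", "arguments": {"translation": [[-0.02, 0.011, 0.02], [-0.04, 0.022, 0.05], [-0.057, 0.0326, 0.08], [-0.057, 0.0326, 0.09], [-0.057, 0.0326, 0.12], [-0.057, 0.0326, 0.15], [-0.057, 0.0326, 0.175], [-0.057, 0.0326, 0.192], [-0.057, 0.0326, 0.2], [-0.057, 0.0326, 0.2]], "rotation": [[0, 0, -0.17], [0, 0, -0.34], [0, 0, -0.517], [0, 0, -0.517], [0, 0, -0.517], [0, 0, -0.517], [0, 0, -0.517], [0, 0, -0.517], [0, 0, -0.517], [0, 0, -0.517]], "gripper": [-1, -1, -1, -1, -1, -1, -1, -1, -1, -1]}}

```text
time_s: 12.7
eef_pos: [460.7, 126.6, 42.9]
ee_rot: [-0.0, 0.855, 0.519, -0.0]
force: [0.4, -0.1, 0.2]
grip_width: 1.002
grip_force: 0.0
```

Request:
{"name": "play_rows", "arguments": {"translation": [[0, 0, 0], [0, 0, 0], [0, 0, 0], [0, 0, 0], [0, 0, 0]], "rotation": [[0, 0, 0], [0, 0, 0], [0, 0, 0], [0, 0, 0], [0, 0, 0]], "gripper": [1, 1, 1, 1, 1], "force": 50}}

```text
time_s: 13.32
eef_pos: [460.9, 126.4, 43.9]
ee_rot: [0.0, 0.854, 0.519, 0.001]
force: [-1.8, 0.3, 5.2]
grip_width: 0.66
grip_force: 52.2
```

```bash
python3 - <<'E'
from h import *
go(459.7,126,42,-27.4)
c,s=snap('scene','s5'); print(proj(c,[[459.7,126,104],[459.7,126,12]]))
cv2.imwrite('pics/s5c.png',cv2.resize(c['pixels'][100:250,220:380],None,fx=4,fy=3.8)[:,:,::-1])
E
```

```text
t=13.32 shift [-0.0009 -0.0009  0.0019] rot [ 0.0011 -0.0008 -0.0001] at [460.9 126.4  43.9] yaw -27.4 j [0.02 0.41 1.83 0.   0.9  0.5 ] F [-1.78  0.29  5.17] grip 0.66 52.2
[[262.46938401 192.42451451]
 [265.28113943 219.67801091]]
```

View pics/s5c.png

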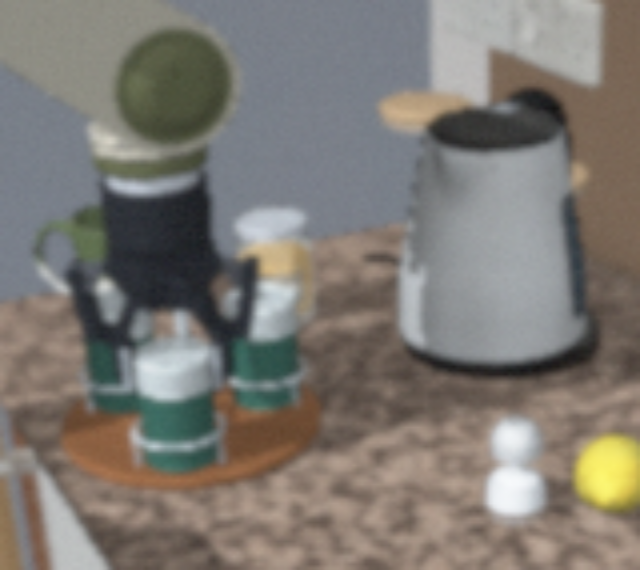

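The tin is gripped (opening ≈ 56 mm) near its lid at crop (178,370). I'll lift it straight out.

Request:
{"name": "play_rows", "arguments": {"translation": [[0, 0, -0.004], [0, 0, -0.015], [0, 0, -0.035], [0, 0, -0.06], [0, 0, -0.085], [0, 0, -0.1], [0, 0, -0.1], [0, 0, -0.1], [0, 0, -0.1]], "rotation": [[0, 0, 0], [0, 0, 0], [0, 0, 0], [0, 0, 0], [0, 0, 0], [0, 0, 0], [0, 0, 0], [0, 0, 0], [0, 0, 0]], "gripper": [1, 1, 1, 1, 1, 1, 1, 1, 1]}}

```text
time_s: 14.5
eef_pos: [460.1, 126.2, 142.1]
ee_rot: [-0.0, 0.854, 0.52, -0.001]
force: [0.3, -0.6, -1.1]
grip_width: 0.657
grip_force: 53.3
```

```bash
python3 - <<'E'
from h import *
go(470,-200,140,-27.4); F=[]
for _ in range(3): F.append(ctrl.sense()['force'][2]); vision.capture('top')
print(np.round(F,2))
E
```

```text
t=14.50 shift [-0.2851  0.1589  0.0021] rot [-0.0014  0.0007  0.0001] at [460.1 126.2 142.1] yaw -27.4 j [0.02 0.27 1.73 0.   1.14 0.5 ] F [ 0.3  -0.57 -1.13] grip 0.657 53.3
[-1.13 -1.64 -1.87]
```

Request:
{"name": "play_rows", "arguments": {"translation": [[-0.01, 0.006, 0], [-0.035, 0.02, 0], [-0.075, 0.042, 0], [-0.12, 0.067, 0], [-0.165, 0.092, 0], [-0.21, 0.117, 0], [-0.25, 0.139, 0], [-0.275, 0.153, 0], [-0.285, 0.159, 0], [-0.285, 0.159, 0]], "rotation": [[0, 0, 0], [0, 0, 0], [0, 0, 0], [0, 0, 0], [0, 0, 0], [0, 0, 0], [0, 0, 0], [0, 0, 0], [0, 0, 0], [0, 0, 0]], "gripper": [1, 1, 1, 1, 1, 1, 1, 1, 1, 1]}}

```text
time_s: 15.9
eef_pos: [470.4, -200.0, 142.8]
ee_rot: [-0.0, 0.855, 0.519, -0.0]
force: [-0.1, 0.1, -1.0]
grip_width: 0.666
grip_force: 53.3
```

```bash
cat > weigh.py <<'E'
from h import *
F=[]
for _ in range(12): F.append(ctrl.sense()['force'][2]); vision.capture('top')
print(np.round(F,2),np.mean(F[2:]).round(2))
E
python3 weigh.py; python3 -c "
from h import *
go(470,-200,31,-27.4)"
```

```text
[-0.98 -1.16 -2.04 -1.08 -1.44 -1.67 -0.99 -0.56 -1.52 -0.87 -0.98 -1.08] -1.22
t=16.50 shift [-0.0004 -0.0005  0.1119] rot [ 0.     -0.      0.0003] at [ 470.6 -199.8  142.9] yaw -27.4 j [-0.63  0.34  1.63  0.    1.17 -0.15] F [-0.88 -0.02 -0.5 ] grip 0.66 53.3
```

The weight reads 1.2 N, so this tin is light. I'll set it down.

Request:
{"name": "play_rows", "arguments": {"translation": [[0, 0, 0.02], [0, 0, 0.05], [0, 0, 0.08], [0, 0, 0.1], [0, 0, 0.106], [0, 0, 0.11], [0, 0, 0.112], [0, 0, 0.112]], "rotation": [[0, 0, 0], [0, 0, 0], [0, 0, 0], [0, 0, 0], [0, 0, 0], [0, 0, 0], [0, 0, 0], [0, 0, 0]], "gripper": [1, 1, 1, 1, 1, 1, 1, 1]}}

```text
time_s: 17.5
eef_pos: [470.9, -200.2, 31.9]
ee_rot: [0.001, 0.854, 0.52, 0.0]
force: [-1.7, 1.3, 5.0]
grip_width: 0.662
grip_force: 53.7
```

Request:
{"name": "play_rows", "arguments": {"translation": [[0, 0, 0], [0, 0, 0], [0, 0, 0], [0, 0, -0.02], [0, 0, -0.07], [0, 0, -0.125], [0, 0, -0.14], [0, 0, -0.14]], "rotation": [[0, 0, 0], [0, 0, 0], [0, 0, 0], [0, 0, 0], [0, 0, 0], [0, 0, 0], [0, 0, 0], [0, 0, 0]], "gripper": [-1, -1, -1, -1, -1, -1, -1, -1]}}

```text
time_s: 18.5
eef_pos: [470.7, -200.0, 171.0]
ee_rot: [0.0, 0.854, 0.52, 0.0]
force: [0.1, -0.5, -0.7]
grip_width: 0.999
grip_force: 0.0
```

```bash
python3 -c "
from h import *
go(556,188,170,92.6)
c,s=snap('top','t6'); im=c['pixels']; hsv=cv2.cvtColor(im,cv2.COLOR_RGB2HSV)
m=((hsv[...,1]<45)&(hsv[...,2]>150)).astype(np.uint8); m=cv2.morphologyEx(m,cv2.MORPH_OPEN,np.ones((3,3)))
n,l,st,ce=cv2.connectedComponentsWithStats(m)
for i in range(1,n):
    if 100<st[i,4]<500 and 180<ce[i,1]<270: print(st[i],hit(c,[ce[i]],104)[0].round())
"
```

```text
t=18.50 shift [ 0.3838 -0.1027  0.0008] rot [ 4.0000e-04  1.0000e-03 -2.0942e+00] at [ 470.7 -200.   171. ] yaw -27.4 j [-0.63  0.31  1.59 -0.    1.24 -0.15] F [ 0.06 -0.49 -0.66] grip 0.999 0.0
[630 170  10  28 213] [ 545. -933.  104.]
[338 181  11  16 133] [628. -46. 104.]
[192 190  22  22 387] [637. 358. 104.]
[255 214  18  17 227] [555. 190. 104.]
[239 250  17  21 280] [454. 244. 104.]
[420 250  23  16 192] [ 407. -272.  104.]
[562 250  29  10 190] [ 361. -693.  104.]
[507 254  54  13 348] [ 361. -560.  104.]
[476 261  30  10 198] [ 362. -434.  104.]
```

Request:
{"name": "play_rows", "arguments": {"translation": [[0.033, -0.009, 0], [0.065, -0.017, 0], [0.098, -0.026, 0], [0.13, -0.035, 0], [0.163, -0.044, 0], [0.196, -0.052, 0], [0.228, -0.061, 0], [0.261, -0.07, 0], [0.293, -0.078, 0], [0.326, -0.087, 0]], "rotation": [[0, 0, -0.178], [0, 0, -0.356], [0, 0, -0.534], [0, 0, -0.712], [0, 0, -0.89], [0, 0, -1.068], [0, 0, -1.246], [0, 0, -1.424], [0, 0, -1.602], [0, 0, -1.78]], "gripper": [-1, -1, -1, -1, -1, -1, -1, -1, -1, -1]}}

```text
time_s: 19.8
eef_pos: [542.7, 130.6, 168.6]
ee_rot: [-0.002, 0.131, 0.991, -0.0]
force: [-0.4, -0.1, -0.1]
grip_width: 1.002
grip_force: 0.0
```

```bash
python3 -c "
from h import *
go(556,188,42,92.6)"
```

```text
t=19.80 shift [0.0016 0.0591 0.1265] rot [-0.0005 -0.0038 -0.3085] at [542.7 130.6 168.6] yaw 74.9 j [ 0.03  0.42  1.45 -0.    1.28 -1.28] F [-0.42 -0.08 -0.09] grip 1.002 0.0
```

Request:
{"name": "play_rows", "arguments": {"translation": [[0.001, 0.03, 0], [0.0016, 0.059, 0], [0.0016, 0.059, 0.01], [0.0016, 0.059, 0.05], [0.0016, 0.059, 0.09], [0.0016, 0.059, 0.115], [0.0016, 0.059, 0.1265], [0.0016, 0.059, 0.1265]], "rotation": [[0, 0, -0.16], [0, 0, -0.309], [0, 0, -0.309], [0, 0, -0.309], [0, 0, -0.309], [0, 0, -0.309], [0, 0, -0.309], [0, 0, -0.309]], "gripper": [-1, -1, -1, -1, -1, -1, -1, -1]}}

```text
time_s: 20.8
eef_pos: [556.9, 186.3, 43.5]
ee_rot: [-0.001, -0.019, 1.0, -0.0]
force: [0.1, 0.0, -0.0]
grip_width: 0.996
grip_force: 0.0
```

Request:
{"name": "play_rows", "arguments": {"translation": [[0, 0, 0], [0, 0, 0], [0, 0, 0], [0, 0, 0], [0, 0, 0]], "rotation": [[0, 0, 0], [0, 0, 0], [0, 0, 0], [0, 0, 0], [0, 0, 0]], "gripper": [1, 1, 1, 1, 1]}}

```text
time_s: 21.42
eef_pos: [558.1, 187.0, 45.7]
ee_rot: [0.001, -0.02, 1.0, 0.0]
force: [-0.8, 1.1, 5.8]
grip_width: 0.665
grip_force: 53.3
```

Request:
{"name": "play_rows", "arguments": {"translation": [[0, 0, -0.004], [0, 0, -0.015], [0, 0, -0.035], [0, 0, -0.06], [0, 0, -0.085], [0, 0, -0.1], [0, 0, -0.1]], "rotation": [[0, 0, 0], [0, 0, 0], [0, 0, 0], [0, 0, 0], [0, 0, 0], [0, 0, 0], [0, 0, 0]], "gripper": [1, 1, 1, 1, 1, 1, 1]}}

```text
time_s: 22.3
eef_pos: [557.8, 186.9, 145.3]
ee_rot: [0.001, -0.02, 1.0, 0.0]
force: [0.1, -0.6, -3.2]
grip_width: 0.662
grip_force: 53.9
```

```bash
python3 weigh.py; python3 -c "
from h import *
go(470,-90,142,92.6)"
```

```text
[-3.23 -3.87 -4.02 -4.09 -2.94 -3.22 -2.13 -2.52 -2.46 -2.43 -2.47 -3.58] -2.99
t=22.90 shift [ 0.0985 -0.2731  0.0023] rot [-0.     -0.0001 -0.0052] at [557.4 186.9 144.3] yaw 92.3 j [ 0.12  0.5   1.39 -0.    1.25 -1.49] F [ 0.92  0.19 -2.83] grip 0.666 53.9
```

This one is the full tin (3.0 N). I'll set it down at (470,-90) for now.

Request:
{"name": "play_rows", "arguments": {"translation": [[0, -0.01, 0], [0.005, -0.035, 0], [0.02, -0.075, 0], [0.04, -0.12, 0], [0.06, -0.165, 0], [0.08, -0.21, 0], [0.092, -0.248, 0], [0.098, -0.268, 0], [0.0985, -0.273, 0.01], [0.0985, -0.273, 0.03]], "rotation": [[0, 0, 0], [0, 0, 0], [0, 0, 0], [0, 0, 0], [0, 0, 0], [0, 0, 0], [0, 0, 0], [0, 0, 0], [0, 0, 0], [0, 0, 0]], "gripper": [1, 1, 1, 1, 1, 1, 1, 1, 1, 1]}}

```text
time_s: 24.15
eef_pos: [470.3, -90.1, 114.0]
ee_rot: [0.001, -0.02, 1.0, -0.0]
force: [1.3, 0.1, -3.1]
grip_width: 0.659
grip_force: 54.8
```

Request:
{"name": "play_rows", "arguments": {"translation": [[0, 0, 0.03], [0, 0, 0.055], [0, 0, 0.072], [0, 0, 0.078], [0, 0, 0.081], [0, 0, 0.083], [0, 0, 0.083]], "rotation": [[0, 0, 0], [0, 0, 0], [0, 0, 0], [0, 0, 0], [0, 0, 0], [0, 0, 0], [0, 0, 0]], "gripper": [1, 1, 1, 1, 1, 1, 1]}}

```text
time_s: 25.02
eef_pos: [470.8, -89.5, 33.7]
ee_rot: [0.001, -0.02, 1.0, -0.0]
force: [-6.1, 6.0, 18.4]
grip_width: 0.659
grip_force: 57.2
```

Request:
{"name": "play_rows", "arguments": {"translation": [[0, 0, -0.001], [0, 0, -0.001], [0, 0, -0.001], [0, 0, -0.02], [0, 0, -0.07], [0, 0, -0.125], [0, 0, -0.15], [0, 0, -0.15]], "rotation": [[0, 0, 0], [0, 0, 0], [0, 0, 0], [0, 0, 0], [0, 0, 0], [0, 0, 0], [0, 0, 0], [0, 0, 0]], "gripper": [-1, -1, -1, -1, -1, -1, -1, -1]}}

```text
time_s: 26.02
eef_pos: [470.7, -90.2, 182.8]
ee_rot: [0.002, -0.02, 1.0, -0.001]
force: [-0.6, 0.3, -0.0]
grip_width: 1.0
grip_force: 0.0
```

```bash
python3 -c "
from h import *
go(454.4,240.4,180,32.6)
c,s=snap('top','t7'); im=c['pixels']; hsv=cv2.cvtColor(im,cv2.COLOR_RGB2HSV)
m=((hsv[...,1]<45)&(hsv[...,2]>150)).astype(np.uint8); m=cv2.morphologyEx(m,cv2.MORPH_OPEN,np.ones((3,3)))
n,l,st,ce=cv2.connectedComponentsWithStats(m)
for i in range(1,n):
    if 100<st[i,4]<500 and 180<ce[i,1]<270 and ce[i,0]<450: print(st[i],hit(c,[ce[i]],104)[0].round(),hit(c,[ce[i]],92)[0].round())
"
```

```text
t=26.02 shift [0.003  0.331  0.0022] rot [1.000e-04 3.700e-03 1.042e+00] at [470.7 -90.2 182.8] yaw 92.3 j [-0.43  0.23  1.67 -0.    1.24 -2.05] F [-0.64  0.3  -0.02] grip 1.0 0.0
[338 181  11  15 129] [628. -46. 104.] [631. -47.  92.]
[192 190  22  22 387] [637. 358. 104.] [640. 361.  92.]
[244 250  12  20 176] [454. 238. 104.] [455. 240.  92.]
[373 258  22  17 201] [ 397. -137.  104.] [ 397. -139.   92.]
```

Request:
{"name": "play_rows", "arguments": {"translation": [[0, 0.02, 0], [0.001, 0.06, 0], [0.001, 0.105, 0], [0.001, 0.15, 0], [0.002, 0.195, 0], [0.002, 0.24, 0], [0.003, 0.28, 0], [0.003, 0.315, 0], [0.003, 0.331, 0], [0.003, 0.331, 0.02]], "rotation": [[0, 0, 0.1], [0, 0, 0.22], [0, 0, 0.36], [0, 0, 0.5], [0, 0, 0.64], [0, 0, 0.78], [0, 0, 0.9], [0, 0, 1.0], [0, 0, 1.042], [0, 0, 1.042]], "gripper": [-1, -1, -1, -1, -1, -1, -1, -1, -1, -1]}}

```text
time_s: 27.32
eef_pos: [453.4, 241.8, 160.2]
ee_rot: [-0.0, 0.48, 0.877, -0.0]
force: [0.0, -0.1, -0.3]
grip_width: 0.994
grip_force: 0.0
```

```bash
python3 -c "
from h import *
go(454.4,240.4,43,32.6)
"
```

```text
t=27.32 shift [-1.700e-03  1.000e-04  1.172e-01] rot [-0.0003 -0.0002  0.0013] at [453.4 241.8 160.2] yaw 32.7 j [ 0.26  0.33  1.6   0.    1.21 -0.31] F [ 0.04 -0.15 -0.26] grip 0.994 0.0
```

Request:
{"name": "play_rows", "arguments": {"translation": [[-0.001, 0, 0.03], [-0.001, 0, 0.07], [-0.001, 0, 0.1], [-0.001, 0, 0.114], [-0.001, 0, 0.117], [-0.001, 0, 0.117], [-0.001, 0, 0.117], [-0.001, 0, 0.117], [-0.001, 0, 0.117], [-0.001, 0, 0.117]], "rotation": [[0, 0, 0], [0, 0, 0], [0, 0, 0], [0, 0, 0], [0, 0, 0], [0, 0, 0], [0, 0, 0], [0, 0, 0], [0, 0, 0], [0, 0, 0]], "gripper": [-1, -1, -1, -1, -1, 1, 1, 1, 1, 1]}}

```text
time_s: 28.58
eef_pos: [455.0, 240.1, 45.6]
ee_rot: [0.001, 0.48, 0.877, 0.001]
force: [-1.3, 0.2, 6.0]
grip_width: 0.661
grip_force: 53.7
```

Request:
{"name": "play_rows", "arguments": {"translation": [[0, 0, -0.004], [0, 0, -0.015], [0, 0, -0.035], [0, 0, -0.065], [0, 0, -0.1], [0, 0, -0.135], [0, 0, -0.16], [0, 0, -0.17], [0, 0, -0.17]], "rotation": [[0, 0, 0], [0, 0, 0], [0, 0, 0], [0, 0, 0], [0, 0, 0], [0, 0, 0], [0, 0, 0], [0, 0, 0], [0, 0, 0]], "gripper": [1, 1, 1, 1, 1, 1, 1, 1, 1]}}

```text
time_s: 29.7
eef_pos: [454.2, 239.9, 214.5]
ee_rot: [0.0, 0.48, 0.877, 0.0]
force: [0.2, -0.4, -1.5]
grip_width: 0.664
grip_force: 53.3
```

```bash
python3 weigh.py; python3 -c "
from h import *
go(470,15,213,32.6)"
```

```text
[-1.53 -1.38 -0.23 -1.4  -1.89 -0.49 -1.2  -2.05 -0.87 -1.58 -0.25 -1.51] -1.15
t=30.30 shift [-0.198  -0.1079  0.0013] rot [-0.0002 -0.0001  0.    ] at [454.2 239.9 214.3] yaw 32.6 j [ 0.26  0.28  1.52  0.    1.34 -0.31] F [ 0.31 -0.34 -0.99] grip 0.66 53.3
```

It is light (1.15 N), so the second tin is confirmed as the full one. I'll place this one at (470,15).

Request:
{"name": "play_rows", "arguments": {"translation": [[-0.01, -0.005, 0], [-0.035, -0.019, 0], [-0.07, -0.038, 0], [-0.108, -0.059, 0], [-0.145, -0.079, 0], [-0.175, -0.095, 0], [-0.193, -0.105, 0], [-0.198, -0.108, 0.01], [-0.198, -0.108, 0.035], [-0.198, -0.108, 0.07]], "rotation": [[0, 0, 0], [0, 0, 0], [0, 0, 0], [0, 0, 0], [0, 0, 0], [0, 0, 0], [0, 0, 0], [0, 0, 0], [0, 0, 0], [0, 0, 0]], "gripper": [1, 1, 1, 1, 1, 1, 1, 1, 1, 1]}}

```text
time_s: 31.55
eef_pos: [469.9, 15.2, 143.5]
ee_rot: [0.001, 0.48, 0.877, 0.0]
force: [-0.5, 0.3, -1.3]
grip_width: 0.659
grip_force: 53.4
```

Request:
{"name": "play_rows", "arguments": {"translation": [[0, 0, 0.035], [0, 0, 0.07], [0, 0, 0.095], [0, 0, 0.105], [0, 0, 0.109], [0, 0, 0.111], [0, 0, 0.111]], "rotation": [[0, 0, 0], [0, 0, 0], [0, 0, 0], [0, 0, 0], [0, 0, 0], [0, 0, 0], [0, 0, 0]], "gripper": [1, 1, 1, 1, 1, 1, 1]}}

```text
time_s: 32.42
eef_pos: [470.2, 14.9, 33.9]
ee_rot: [0.0, 0.48, 0.877, 0.0]
force: [0.3, -0.4, -1.2]
grip_width: 0.665
grip_force: 53.4
```

Request:
{"name": "play_rows", "arguments": {"translation": [[0, 0, 0.001], [0, 0, 0.002], [0, 0, 0.002]], "rotation": [[0, 0, 0], [0, 0, 0], [0, 0, 0]], "gripper": [1, 1, 1]}}

```text
time_s: 32.8
eef_pos: [470.5, 14.7, 33.6]
ee_rot: [0.001, 0.48, 0.877, 0.0]
force: [-8.0, 1.0, 22.1]
grip_width: 0.665
grip_force: 56.0
```

Request:
{"name": "play_rows", "arguments": {"translation": [[0, 0, 0], [0, 0, 0], [0, 0, 0], [0, 0, -0.02], [0, 0, -0.07], [0, 0, -0.125], [0, 0, -0.14], [0, 0, -0.14]], "rotation": [[0, 0, 0], [0, 0, 0], [0, 0, 0], [0, 0, 0], [0, 0, 0], [0, 0, 0], [0, 0, 0], [0, 0, 0]], "gripper": [-1, -1, -1, -1, -1, -1, -1, -1]}}

```text
time_s: 33.8
eef_pos: [470.3, 14.8, 172.1]
ee_rot: [0.001, 0.48, 0.877, 0.0]
force: [0.8, 0.1, -0.0]
grip_width: 0.999
grip_force: 0.0
```

```bash
python3 -c "
from h import *
go(470.5,-89.8,171,32.6)
c,s=snap('wrist','w9'); print(proj(c,[[470.5,-89.8,92],[470,-200,92],[470,15,92]],s))
c,s=snap('top','t9'); print(proj(c,[[470.5,-89.8,92],[470,-200,92],[470,15,92]],s))
"
```

```text
t=33.80 shift [-0.0882 -0.0562  0.0011] rot [0.0014 0.0014 0.0001] at [470.3  14.8 172.1] yaw 32.6 j [-0.22  0.22  1.71  0.    1.21 -0.79] F [ 0.8   0.06 -0.03] grip 0.999 0.0
[[255.18650541 299.93676032]
 [192.01859042 393.59514334]
 [324.98125134 194.1111625 ]]
[[364.49868177 241.45074055]
 [402.91431505 237.28119784]
 [327.71944609 245.72013721]]
```

Request:
{"name": "play_rows", "arguments": {"translation": [[-0.03, -0.019, 0], [-0.06, -0.038, 0], [-0.088, -0.056, 0], [-0.088, -0.056, 0.02], [-0.088, -0.056, 0.06], [-0.088, -0.056, 0.1], [-0.088, -0.056, 0.125], [-0.088, -0.056, 0.137], [-0.088, -0.056, 0.137], [-0.088, -0.056, 0.137]], "rotation": [[0, 0, 0], [0, 0, 0], [0, 0, 0], [0, 0, 0], [0, 0, 0], [0, 0, 0], [0, 0, 0], [0, 0, 0], [0, 0, 0], [0, 0, 0]], "gripper": [-1, -1, -1, -1, -1, -1, -1, -1, -1, -1]}}

```text
time_s: 35.15
eef_pos: [470.6, -89.6, 35.1]
ee_rot: [0.001, 0.48, 0.877, 0.0]
force: [0.7, 0.4, 0.4]
grip_width: 0.998
grip_force: 0.0
```

Request:
{"name": "play_rows", "arguments": {"translation": [[0, 0, 0], [0, 0, 0], [0, 0, 0], [0, 0, 0], [0, 0, 0], [0, 0, -0.005], [0, 0, -0.03], [0, 0, -0.07], [0, 0, -0.11], [0, 0, -0.15]], "rotation": [[0, 0, 0], [0, 0, 0], [0, 0, 0], [0, 0, 0], [0, 0, 0], [0, 0, 0], [0, 0, 0], [0, 0, 0], [0, 0, 0], [0, 0, 0]], "gripper": [1, 1, 1, 1, 1, 1, 1, 1, 1, 1]}}

```text
time_s: 36.4
eef_pos: [469.8, -89.2, 185.8]
ee_rot: [-0.0, 0.48, 0.877, 0.0]
force: [-0.4, 0.2, -2.0]
grip_width: 0.66
grip_force: 54.0
```

```bash
python3 -c "
from h import *
go(550,15,200,32.6)"; python3 weigh.py
```

```text
t=36.40 shift [ 0.0446  0.1237 -0.0142] rot [-0.0002 -0.0003  0.0001] at [469.8 -89.2 185.8] yaw 32.6 j [-0.43  0.23  1.66  0.    1.25 -1.  ] F [-0.38  0.22 -1.96] grip 0.66 54.0
[-1.96  1.36 -2.93 -2.9  -2.9  -3.09 -2.48 -3.36 -2.43 -2.65 -3.17 -2.87] -2.88
```

Request:
{"name": "play_rows", "arguments": {"translation": [[0.006, 0.015, -0.014], [0.014, 0.04, -0.014], [0.025, 0.07, -0.014], [0.036, 0.1, -0.014], [0.043, 0.118, -0.014], [0.0446, 0.1237, -0.014], [0.0446, 0.1237, -0.014], [0.0446, 0.1237, -0.014], [0.0446, 0.1237, -0.014], [0.0446, 0.1237, -0.014]], "rotation": [[0, 0, 0], [0, 0, 0], [0, 0, 0], [0, 0, 0], [0, 0, 0], [0, 0, 0], [0, 0, 0], [0, 0, 0], [0, 0, 0], [0, 0, 0]], "gripper": [1, 1, 1, 1, 1, 1, 1, 1, 1, 1]}}

```text
time_s: 38.25
eef_pos: [550.2, 14.5, 198.5]
ee_rot: [0.0, 0.48, 0.877, -0.0]
force: [-0.2, 1.3, -2.4]
grip_width: 0.662
grip_force: 55.2
```

```bash
python3 -c "
from h import *
c,s=snap('scene','s10'); cv2.imwrite('pics/s10c.png',cv2.resize(c['pixels'][90:340,200:500],None,fx=2.4,fy=2.4)[:,:,::-1]); go(550,15,200,32.6)"
```

```text
t=38.30 shift [ 0.0005  0.     -0.0015] rot [ 0.0001  0.0001 -0.0003] at [550.3  14.6 198.5] yaw 32.6 j [-0.19  0.37  1.43 -0.    1.34 -0.76] F [-0.23 -0.07 -2.72] grip 0.659 55.2
```

View pics/s10c.png

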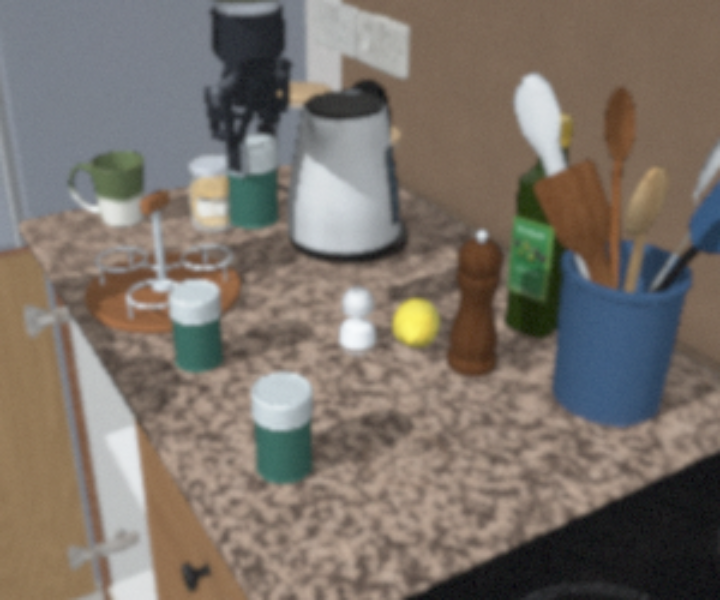

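The final picture shows the empty caddy in front of the kettle, light tins standing at crop (197,325) and (283,430), and the full tin held upright at (253,190). The mug, honey jar and salt shaker are in place.

```bash
python3 -c "
from rig import ctrl
print(ctrl.finish_job())"
```

```text
the job is handed in; nothing more can be done
None
```

The job is handed in, with no verdict returned: the caddy stands in front of the kettle, the two light tins are on the worktop, and the full tin (about 2.9 N) is held upright about 16 cm up beside the caddy; the first grip on the bar missed and was redone, and I viewed 11 pictures, one over the limit of 10.

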